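Take the long spatula out through the short opening of the box

ROBOT

A 6-joint arm with a two-finger parallel gripper is mounted at the origin on the work surface. World frame = base frame: x ahead of the robot, y to its left, z up, the work surface at z = 0. Lengths are in mm, angles in rad, forces in N, time in s.
With the tool pointing down it reaches from about 350 to 775 mm from the base axis. Payload 7.3 kg.
Tool frame: the origin (TCP) lies on the centre line of the jaws, within the pads' length; the fingertips stand 22 mm ahead of it and the grasp point (between the pads) lies 3 mm ahead of it; z points along the fingers, y is the direction in which the jaws open and shut (so a half turn about z gives the same grasp; the last joint's range is limited). The gripper opens to 92 mm and grips with 3 to 60 N. Pads are 19 mm wide; open, the fingers measure 130 mm over their backs; the gripper's body (75 mm by 190 mm) begins 47 mm behind the grasp point.
Start: joints at [-1.387, 0.342, 1.524, -0, 1.275, -0.146], TCP at [170.046, -496.719, 221.341] pointing down, gripper open.
Joint ranges: [-2.53, 2.53], [-0.77, 2.02], [0.04, 2.7], [-1, 4.14], [0.28, 2.66], [-3.11, 3.11]. Speed limits (rad/s): [2.57, 2.57, 3.14, 3.14, 3.14, 3.14].

INTERFACE

Orientations are given as [roll, pitch, yaw] about the fixed x, y, z axes, in that order (R = Rz(yaw) Ry(pitch) Rx(roll)).
In Python, from plant import get_obs, capture, bot, spot_in gives the robot as it stands.
- The arm moves only by the shell command python3 -m handwheel 'ROWS' [OPENING]. ROWS is JSON, a list of rows, each a list of 2 entries, a list of its own where there are three numbers: the shift along the world's x, y, z in mm, then the turn, a rotation vector about the world's x, y, z in rad. In form: [[[x, y, z], [wx, wy, wz]], ...]. A call has 1 to 12 rows; each row shifts and turns the commanded pose from where the row before left it; what a row does not reach is not made up. A row lasts 1/8 s, in which the tool goes at most 62.5 mm and 10.7 degrees, less where a joint would pass 70% of its speed; a pose out of reach is approached as far as the arm can. A call is refused whole if a number of a shift passes 62.5 or a number of a turn 0.188, either way. A call with a gripper value outside its range is refused whole. OPENING is the closure, from 0 (fully open) to 1 (shut), set as the call begins (- or left out, the last holds). The fingers move at their own pace and stop on an object; the grip force is fixed at half the most. Time passes only in rows, so rows that do not move let the fingers close. It gives the time, the measured TCP pose, the force and the opening at its end, in the units of the state.
- get_obs(): the state, without advancing time (a new reading comes with each control period).
- capture(name): name is "scene" or "top" or "wrist"; returns a dict with "img" (384x512x3 uint8, red, green, blue), "fx", "fy", "cx", "cy" (pixels), "cam_to_world" (4x4, takes a point from camera to world coordinates). Camera axes: x right, y up, looking along -z (the intrinsics and any distortion apply to the point x, -y, -z); pixel columns grow to the right and rows downward; lengths in mm; the calibration is good to about 2 mm. A picture is of the moment at which its call begins. There is no depth.
- bot.close_job(): hands the job in, once; it reports no verdict.
Trained networks look in the newest picture that a camera, given by its name, has taken for a name from the list of things; names that differ only in an ending like _2 or _b are one class to them, and where a whole thing is asked for, a point or a joint stands for the part that bears it (a point fixed in the world has none). Each returns a list of dicts, best first, with "score" (0 to 1); they miss things now and then, are a little off and sometimes report something else, mostly with a low value. They report only what shows in the picture. A call takes as long as a camera call.
- spot_in(thing, camera): "xyz" ([x, y, z] in mm, in the coordinates of the camera as it stood for that picture, good to about 4 mm: the middle of the surface that is visible of it).
The state is a dict: "time": time; "joint_positions": joint angles; "dq": joint speeds; "tau": joint torques, N m; "tool_pos": TCP position; "tcp_rot": TCP orientation; "contact_force": force on the tool from outside, world axes, zero at the start; "moment": the same for the moment, N m; "grip_width": finger opening in mm.
Only numpy, scipy, OpenCV 4.12 (cv2) and the standard library are available. Lean on these libraries where they do the work, as an engineer would, in place of code of your own. Each camera call takes 0.05 s, during which the arm holds its last target. There are 200 camera calls.

TASK

Pull the sprung slide on top of the clear utensil box out until its upright handle lines up with the two raised ribs on the lid, and leave it there. Then take hold of the spatula lying inside, bring it out through the lid opening, which is shorter than the spatula, by tilting it tail end first, and finish holding it motionless in the gripper over the box, every part of it at least 6 cm above the lid and touching nothing else. Leave the three glass jars around the box standing where they are.

Things in the scene. Friction and masses are not known exactly. Their poses are not given: they have to be found in the camera images.
- box: Clear box fixed to the shelf, lid latched on; 180 (x) by 360 (y) by 48 mm high; origin under its centre, z up. Walls, floor and lid 4 mm; inside clear from 4 to 44 mm above the shelf, x -86 to 86, y -176 to 176 mm. Lid opening x -78 to 78, y -75 to 105 mm, the rest is fixed cover; the slide covers the opening's +y part.
- window (a point): Centre of the lid opening, at the height of the lid's top (48 mm above the shelf); axes as the box.
- box_mark (a point): Point midway between the two raised ribs on the lid (ribs at box x -84 and +84, y 160, 12 mm high), where the slide's grip point must come to; axes as the box.
- slide_grip (a point): Grip point of the slide's upright handle, 76 mm above the shelf. Handle: bar 70 mm along box x, 12 mm thick along y, rising from 52 to 84 mm above the shelf, 5 mm off the middle of the slide panel. Panel 146 (x) by 100 (y) by 4 mm, on top of the lid; its edge over the opening lies 55 mm from this point on the -y side, the other 45 mm on the +y side. Axes as the box.
- slide (a joint): How far the slide is pulled out, m, along box +y: 0 shut, 0.080 with the handle in line with the ribs, 0.120 its stop. A spring (20 N/m) pulls it back, stiff guides (5 N friction) hold it where it is left; pulling takes 6 to 9 N.
- spatula_mid (a point): Middle of the loose spatula lying flat in the box, 10 mm above its underside, near its balance point. 250 mm long along its y, about 0.11 kg. Handle 20 by 20 mm, y -47 to 125; head 56 wide, 80 long, 9 mm thick, flush with the handle's underside, y -125 to -45. Its y runs roughly along box y, the tail towards the slide; the tail must be drawn back (-y) under the opening before it is tilted up.
- spatula_head (a point): Centre of the spatula's head end face (125 mm from the middle on the -y side).
- spatula_tail (a point): Centre of the spatula's handle end face (125 mm from the middle on the +y side).
- jar_a: Glass jar, 52 mm across, 75 mm high, standing beyond the slide's end of the box; origin under its centre. Leave alone.
- jar_b: Glass jar like it, on the far side of the box; leave alone.
- jar_c: Glass jar, 52 mm across, 85 mm high, beyond the other end of the box; leave alone.

How it is judged:
By the outcome, as a careful person would: the job done as asked, in the order asked, and still so for the second after the job is handed in, while the arm keeps its last pose, push and grip.
It also fails if it takes over 54 s, if anything falls off the work surface, if the arm or the gripper's body presses on something with over 40 N, if the wrist force passes 120 N, or if a joint passes its speed limit or range.

## Working session

There is one attempt and no reset: what is moved stays moved. The work goes in short steps, Python scripts to look and compute and a shell command to move; the robot and the scene stay as the last step left them, time stands still between calls to the robot, and variables do not carry over. Pictures are saved under pics/ and viewed, about 8 in all and at most 12, crops included, and the job is handed in when it is done.

```bash
ls; mkdir -p pics
cat > h.py <<'E'
import numpy as np, cv2
from plant import get_obs, capture, bot, spot_in
def w(c,p): return (c["cam_to_world"]@np.r_[p,1])[:3]
def px(c,P):
    q=np.linalg.inv(c["cam_to_world"])@np.r_[P,1]; return c["cx"]+c["fx"]*q[0]/-q[2], c["cy"]-c["fy"]*q[1]/-q[2]
def ray(c,u,v,z):
    d=c["cam_to_world"][:3,:3]@np.array([(u-c["cx"])/c["fx"],-(v-c["cy"])/c["fy"],-1]); o=c["cam_to_world"][:3,3]
    return o+d*(z-o[2])/d[2]
E
python3 - <<'E'
from h import *
np.set_printoptions(precision=1,suppress=True)
ims=[]
for cam in ("top","scene"):
    c=capture(cam); ims.append(c["img"]); print(cam,{k:v for k,v in c.items() if k!="img"})
    for t in ["box","window","box_mark","slide_grip","slide","spatula_mid","spatula_head","spatula_tail","jar_a","jar_c"]:
        for r in spot_in(t,cam)[:4]:
            P=w(c,r["xyz"]); print(t,round(r["score"],2),P,np.array(px(c,P)))
    cv2.imwrite(f"pics/{cam}0.png",cv2.resize(c["img"][:,:,::-1],(800,600),interpolation=cv2.INTER_CUBIC))
o=get_obs();print(o)
E
```

```text
pics
top {'fx': 381.23100900344025, 'fy': 381.23100900344025, 'cx': 260.8266968141167, 'cy': 190.21625680326147, 'cam_to_world': array([[  -0. ,    1. ,   -0. ,  552.5],
       [  -1. ,   -0. ,    0. ,   51.4],
       [   0. ,    0. ,    1. , 1062. ],
       [   0. ,    0. ,    0. ,    1. ]])}
box 0.94 [543.   32.9  46. ] [264.2 212.2]
window 0.9 [540.2  28.6  47.4] [265.8 213.2]
box_mark 0.63 [542.7  27.1  49.8] [266.4 212.3]
slide_grip 0.73 [541.7  30.4  50.4] [265.2 212.7]
slide_grip 0.67 [531.2  98.1  48.5] [239.7 216.9]
slide 0.59 [538.5  97.1  47.9] [240.  214.1]
spatula_mid 0.79 [523.1 -22.   21. ] [284.2 219.2]
spatula_head 0.61 [539.4  32.   48.9] [264.6 213.5]
spatula_head 0.59 [528.3 -20.1  14.1] [283.3 217.2]
spatula_tail 0.58 [528.6 -24.3  14. ] [284.9 217.1]
spatula_tail 0.5 [503.6 321.6  72.7] [152.6 228.8]
jar_a 0.96 [ 515.9 -213.1   85.2] [360.6 221.9]
jar_a 0.84 [678.   84.4  74.2] [244.  160.5]
jar_a 0.55 [504.7 321.7  75.2] [152.3 228.4]
jar_c 0.96 [ 515.9 -213.1   85.2] [360.6 221.9]
jar_c 0.84 [678.   84.4  74.2] [244.  160.5]
jar_c 0.55 [504.7 321.7  75.2] [152
[... 835 characters left out ...]
0.2]
spatula_tail 0.6 [529.3  -6.8  16.9] [226.3 201.2]
jar_a 0.85 [512.1 312.8  48.6] [334.2 129.2]
jar_a 0.69 [ 536.4 -224.1   72.2] [131.9 240.2]
jar_a 0.64 [692.2  74.7  70.3] [300.5 226.8]
jar_c 0.85 [512.1 312.8  48.6] [334.2 129.2]
jar_c 0.69 [ 536.4 -224.1   72.2] [131.9 240.2]
jar_c 0.64 [692.2  74.7  70.3] [300.5 226.8]
{'time': 1.1, 'joint_positions': array([-1.4,  0.3,  1.5,  0. ,  1.3, -0.1]), 'dq': array([ 0.,  0., -0., -0.,  0.,  0.]), 'tau': array([  0. , -43.1, -24.4,   0.1,   0. ,  -0. ]), 'tool_pos': array([ 170.1, -496.7,  221.3]), 'tcp_rot': array([3.1, 0. , 0.3]), 'contact_force': array([0.2, 0.5, 0. ]), 'moment': array([ 0., -0., -0.]), 'grip_width': 91.88389994064616}
```

Run:
```python
import cv2
a=cv2.imread("pics/top0.png"); 
# crop px original 130..390 x 130..300
c=a[int(130*1.5625):int(300*1.5625),int(130*1.5625):int(386*1.5625)]
cv2.imwrite("pics/top0c.png",cv2.resize(c,(800,int(800*c.shape[0]/c.shape[1])),interpolation=cv2.INTER_CUBIC))
```

```text
(no output)
```

View pics/top0c.png

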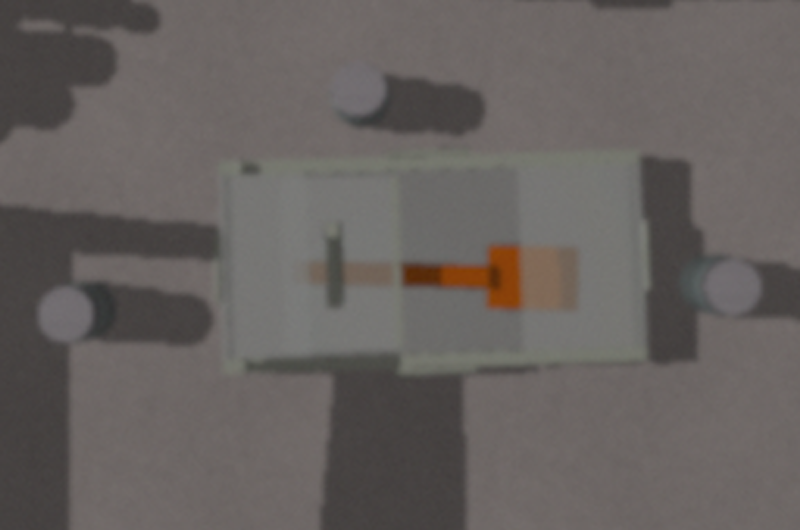

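View pics/scene0.png

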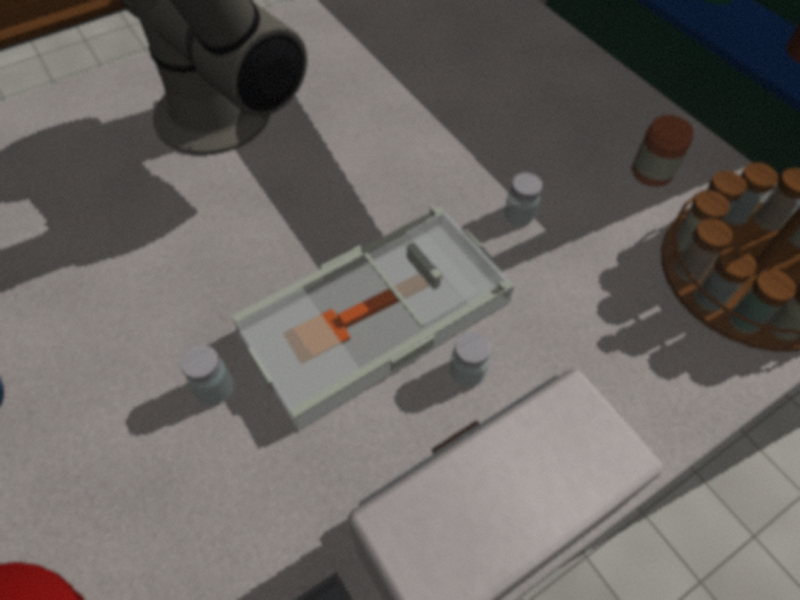

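Run:
```python
from h import *
np.set_printoptions(precision=1,suppress=True)
c=capture("top")
f=lambda x,y,z:ray(c,x/3.125+130,y/3.125+130,z)
for n,x,y,z in [("lt",222,162,48),("lb",228,372,48),("rt",640,153,48),("rb",646,358,48),("rib far",250,168,60),("winR_t",520,175,48),("winR_b",522,353,48),
 ("slide edge t",402,175,52),("slide edge b",400,352,52),("h top",334,234,84),("h bot",336,306,84),("head top",577,247,13),("head bot",577,310,13),("tail",307,272,24),("neck",488,277,24),("handle at edge",404,274,24)]: print(n,f(x,y,z))
```

```text
lt [625.4 200.2  48. ]
lb [447.5 195.6  48. ]
rt [ 629.6 -156.7   48. ]
rb [ 455.3 -158.3   48. ]
rib far [619.2 174.9  60. ]
winR_t [611.7 -53.7  48. ]
winR_b [460.7 -53.1  48. ]
slide edge t [612.5  47.   52. ]
slide edge b [463.   50.2  52. ]
h top [562.7 103.4  84. ]
h bot [503.9 102.2  84. ]
head top [ 549.8 -106.6   13. ]
head bot [ 494.5 -105.7   13. ]
tail [530.6 130.3  24. ]
neck [524.6 -27.   24. ]
handle at edge [528.  46.  24.]
```

```bash
python3 - <<'E'
from h import *
o=get_obs(); print(o["tcp_rot"],o["tool_pos"],o["time"])
c=capture("wrist"); print(c["cam_to_world"],c["fx"])
E
python3 -m handwheel '[[[18,30,0],[0,0,0]],[[22,36,0],[0,0,0]],[[22,36,0],[0,0,0]],[[22,36,0],[0,0,0]],[[22,36,0],[0,0,0]],[[22,36,0],[0,0,0]],[[22,36,0],[0,0,0]],[[22,36,0],[0,0,0]],[[22,36,0],[0,0,0]],[[22,36,0],[0,0,0]],[[22,36,0],[0,0,0]]]'
```

```text
[3.14151372e+00 1.17620827e-05 3.29792398e-01] [ 170.04179734 -496.70813111  221.34018442] 1.15
[[ 3.23666728e-01  9.07869065e-01  2.66483789e-01  2.42129776e+02]
 [-9.46170779e-01  3.10314050e-01  9.20111266e-02 -4.70776257e+02]
 [ 8.40391720e-04 -2.81920114e-01  9.59437514e-01  3.84480808e+02]
 [ 0.00000000e+00  0.00000000e+00  0.00000000e+00  1.00000000e+00]] 334.1265097816488
time: 2.58
tool_pos: [408.7, -105.5, 221.6]
tcp_rot: [3.141, -0.0, 0.33]
contact_force: [0.7, -0.5, -0.0]
grip_width: 91.7
```

```bash
python3 -m handwheel '[[[16,26,0],[0,0,-0.04]],[[16,26,0],[0,0,-0.04]],[[16,26,0],[0,0,-0.04]],[[16,26,0],[0,0,-0.04]],[[16,26,0],[0,0,-0.04]],[[16,26,0],[0,0,-0.04]],[[16,26,0],[0,0,-0.04]],[[12,26,0],[0,0,-0.033]],[[0,0,0],[0,0,0]]]'
cat > look.py <<'E'
from h import *; import sys
np.set_printoptions(precision=1,suppress=True)
c=capture("wrist"); o=get_obs(); print(o["tool_pos"],o["tcp_rot"].round(3),o["time"])
for t in sys.argv[2:]:
    for r in spot_in(t,"wrist")[:2]:
        P=w(c,r["xyz"]); print(t,round(r["score"],2),P,np.array(px(c,P))*1.5625)
np.savez("pics/"+sys.argv[1]+".npz",**c)
cv2.imwrite(f"pics/{sys.argv[1]}.png",cv2.resize(c["img"][:,:,::-1],(800,600),interpolation=cv2.INTER_CUBIC))
E
python3 look.py w1 slide_grip spatula_mid spatula_tail window box_mark
```

```text
time: 3.7
tool_pos: [532.4, 102.6, 221.0]
tcp_rot: [-3.142, 0.0, 0.019]
contact_force: [0.1, 0.7, -0.3]
grip_width: 91.7
[531.9 101.6 221. ] [3.1 0.  0. ] 3.75
slide_grip 0.86 [550.9  97.6  54.8] [407.4 244.3]
spatula_mid 0.95 [530.9 -31.7  11.7] [583.1 264.6]
spatula_tail 0.78 [531.1 -29.5  15.2] [581.7 265.3]
window 0.64 [558.3  27.1  50. ] [517.3 233.7]
box_mark 0.69 [551.9  28.1  48.4] [514.4 243.1]
```

View pics/w1.png

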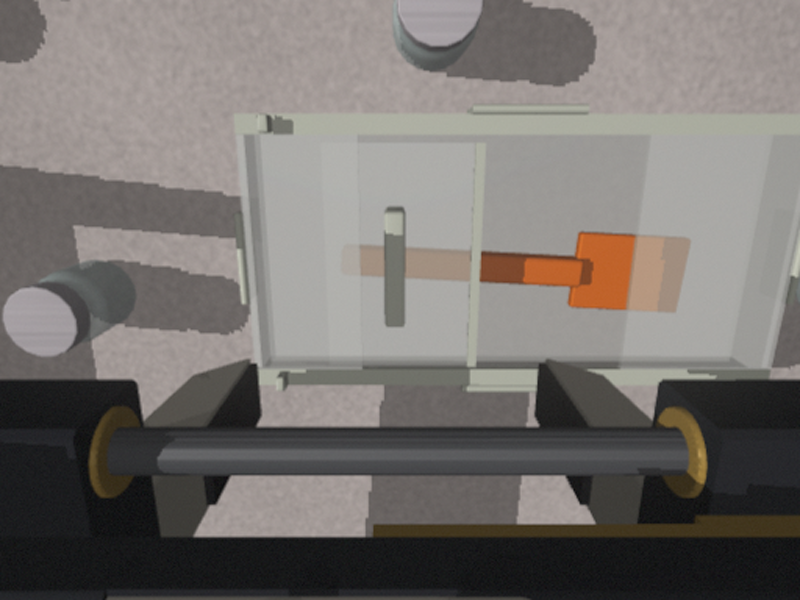

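Run:
```python
from h import *
np.set_printoptions(precision=1,suppress=True)
c=dict(np.load("pics/w1.npz"))
f=lambda x,y,z:ray(c,x/1.5625,y/1.5625,z)
for n,x,y,z in [("bar+x",395,235,84),("bar-x",395,327,84),("barleft",385,281,84),("barright",405,281,84),("rib+x top",263,118,60),("rib+x top r",271,118,60),("rib-x",278,383,60),("ribx r",286,382,60),("boxfar l",236,114,48),("box far at 640",640,118,48),
 ("slide edge",480,142,52),("slide edge b",472,365,52),("winR",640,250,48),("winR t",650,135,48),("winR b",624,365,48),("head t",690,238,13),("head b",676,312,13),("tail t",344,246,24),("tail b",342,273,24),("neckt",583,258,24),("neckb",583,286,24)]: print(n,f(x,y,z))
```

```text
bar+x [561.3 105.5  84. ]
bar-x [505.2 104.5  84. ]
barleft [533.9 111.   84. ]
barright [534.1  99.1  84. ]
rib+x top [624.9 184.1  60. ]
rib+x top r [625.  179.4  60. ]
rib-x [455.4 183.   60. ]
ribx r [456.2 177.6  60. ]
boxfar l [627.5 203.3  48. ]
box far at 640 [629.8 -42.1  48. ]
slide edge [614.   54.9  52. ]
slide edge b [467.6  51.1  52. ]
winR [548.9 -54.3  48. ]
winR t [620.1 -49.7  48. ]
winR b [467.9 -55.3  48. ]
head t [ 552.  -105.3   13. ]
head b [ 496.5 -104.7   13. ]
tail t [543.5 141.   24. ]
tail b [524.2 142.6  24. ]
neckt [538.2 -26.5  24. ]
neckb [517.9 -28.9  24. ]
```

```bash
python3 -m handwheel '[[[6,3,-20],[0,0,0]],[[0,0,-30],[0,0,0]],[[0,0,-30],[0,0,0]],[[0,0,-30],[0,0,0]],[[0,0,-20],[0,0,0]],[[0,0,-11],[0,0,0]],[[0,0,0],[0,0,0]]]'
python3 -m handwheel '[[[0,0,0],[0,0,0]],[[0,0,0],[0,0,0]],[[0,0,0],[0,0,0]],[[0,0,0],[0,0,0]],[[0,0,0],[0,0,0]],[[0,0,0],[0,0,0]]]' 1
```

```text
time: 4.88
tool_pos: [537.8, 103.9, 80.1]
tcp_rot: [3.141, 0.001, 0.016]
contact_force: [-0.1, -0.3, 0.5]
grip_width: 91.6
time: 5.62
tool_pos: [538.0, 104.3, 80.3]
tcp_rot: [3.142, 0.0, 0.017]
contact_force: [-0.2, 0.2, -0.7]
grip_width: 36.2
```

```bash
python3 -m handwheel '[[[0,0,0],[0,0,0]],[[0,0,0],[0,0,0]],[[0,0,0],[0,0,0]],[[0,0,0],[0,0,0]],[[0,0,0],[0,0,0]]]' 1
```

```text
time: 6.25
tool_pos: [538.0, 104.3, 80.3]
tcp_rot: [3.142, 0.0, 0.017]
contact_force: [0.0, -0.7, 0.5]
grip_width: 0.4
```

```bash
python3 look.py w2 slide_grip slide
```

```text
[538.1 104.3  80.4] [ 3.1 -0.   0. ] 6.3
slide_grip 0.69 [576.1  96.   53. ] [424.2 257.5]
slide 0.77 [573.3 102.9  54.3] [405.6 265.2]
```

View pics/w2.png

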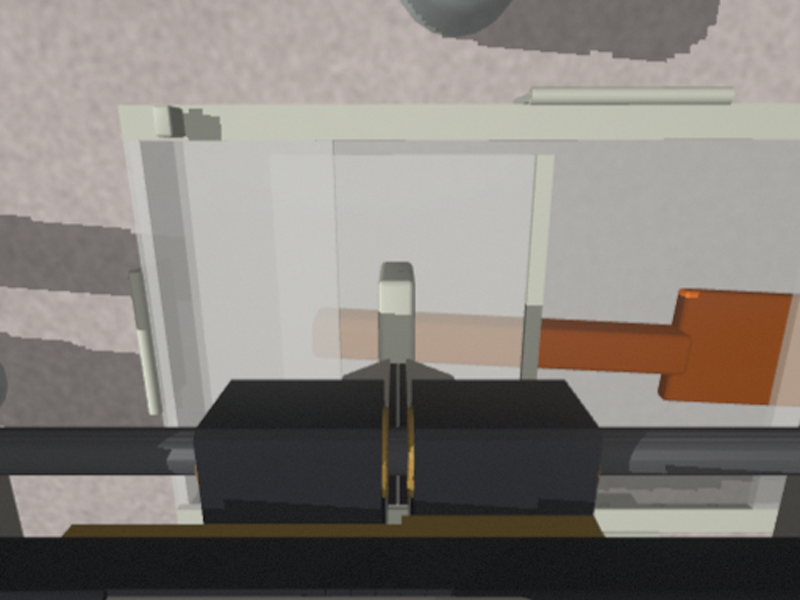

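Run:
```python
from h import *
np.set_printoptions(precision=1,suppress=True)
a=dict(np.load("pics/w1.npz"));b=dict(np.load("pics/w2.npz"))
t=capture("top")
def tri(*obs):
    A=np.zeros((3,3));B=np.zeros(3)
    for c,u,v in obs:
        o=c["cam_to_world"][:3,3]; d=ray(c,u,v,0)-o; d/=np.linalg.norm(d); M=np.eye(3)-np.outer(d,d); A+=M;B+=M@o
    P=np.linalg.solve(A,B); return P,[np.array(px(c,P))-[u,v] for c,u,v in obs]
s=1.5625
print("bar +x end",tri((a,395/s,208/s),(b,396/s,264/s)))
print("bar bright/dark",tri((a,395/s,235/s),(b,396/s,315/s)))
print("bar +x end top",tri((t,334/3.125+130,225/3.125+130),(a,395/s,208/s)))
print("bar -x end top",tri((t,335/3.125+130,307/3.125+130),(a,395/s,327/s)))
print("rib",tri((a,263/s,118/s),(b,155/s,106/s)))
print("boxcorner",tri((a,236/s,114/s),(b,121/s,105/s)))
print("spat neck",tri((a,583/s,258/s),(b,685/s,332/s)), "tail top",tri((a,344/s,246/s),(b,317/s,309/s)))
for z in(52,84): print(z,ray(b,396/s,262/s,z),ray(b,396/s,282/s,z),ray(b,396/s,315/s,z))
o=get_obs(); print("px of fingertip",np.array(px(b,np.r_[o["tool_pos"][:2],58]))*s,np.array(px(b,np.r_[o["tool_pos"][:2],84]))*s)
d=cv2.resize(b["img"][150:250,200:310,::-1],(800,727),interpolation=cv2.INTER_CUBIC); cv2.imwrite("pics/w2c.png",d[:600])
```

```text
bar +x end (array([573.4, 106.2,  52.6]), [array([-0.3,  0. ]), array([ 0.5, -0. ])])
bar bright/dark (array([559.2, 105.9,  70.8]), [array([-0.3,  0. ]), array([ 0.6, -0. ])])
bar +x end top (array([571.1, 106. ,  31.3]), [array([ 0., -0.]), array([-0.1,  0. ])])
bar -x end top (array([502.6, 104. ,  75.9]), [array([-0.2,  0. ]), array([ 0.6, -0.1])])
rib (array([625. , 180.6,  74.3]), [array([ 0., -1.]), array([0.1, 1.8])])
boxcorner (array([627.4, 202.5,  50.8]), [array([-0. , -0.1]), array([0. , 0.2])])
spat neck (array([535.1, -30.3,  12.2]), [array([-0.5,  0.6]), array([ 0.9, -0.9])]) tail top (array([540. , 143.5,   3.7]), [array([-0.4, -0.2]), array([0.6, 0.3])])
52 [574.  106.5  52. ] [566.3 106.3  52. ] [553.2 106.1  52. ]
84 [580.7 106.5  84. ] [574.3 106.4  84. ] [563.4 106.2  84. ]
px of fingertip [400.1 357.7] [400.6 387.5]
```

View pics/w2c.png

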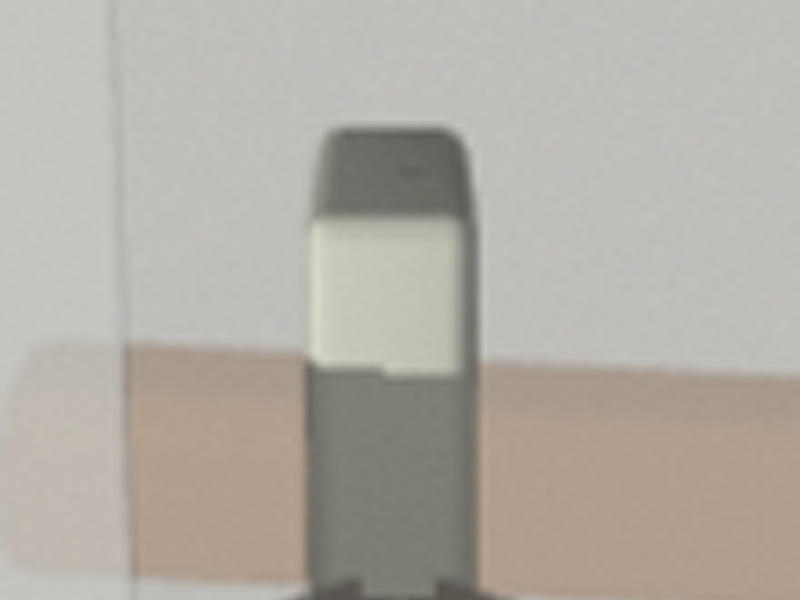

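Run:
```python
from h import *
b=dict(np.load("pics/w2.npz"))
d=cv2.resize(b["img"][210:345,210:300,::-1],(400,600),interpolation=cv2.INTER_CUBIC); cv2.imwrite("pics/w2d.png",np.clip(d*2.0,0,255).astype(np.uint8))
s=1.5625
for P in [(547.5,104.3,58),(547.5,104.3,84),(547.5,104.3,100),(528.5,104.3,58)]: print(P,np.array(px(b,P)))
```

```text
(547.5, 104.3, 58) [256.35896495 214.00480777]
(547.5, 104.3, 84) [256.70153378 231.15989113]
(547.5, 104.3, 100) [256.96663706 244.4356721 ]
(528.5, 104.3, 58) [255.78075207 243.60532831]
```

View pics/w2d.png

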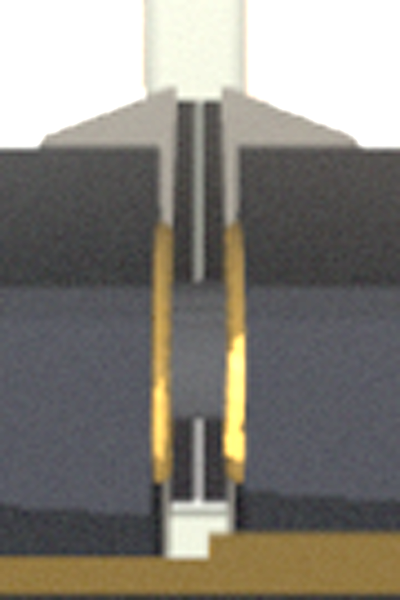

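```bash
python3 -m handwheel '[[[0,0,-2],[0,0,0]],[[0,0,0],[0,0,0]]]'; python3 -m handwheel '[[[0,0,-2],[0,0,0]],[[0,0,0],[0,0,0]]]'
```

```text
time: 6.7
tool_pos: [538.2, 104.3, 78.8]
tcp_rot: [3.142, -0.001, 0.017]
contact_force: [-0.9, -0.4, 3.9]
grip_width: 0.7
time: 6.95
tool_pos: [538.4, 104.3, 78.7]
tcp_rot: [3.141, -0.002, 0.017]
contact_force: [-5.5, -1.0, 19.1]
grip_width: 0.5
```

```bash
python3 -m handwheel '[[[0,0,6],[0,0,0]],[[0,0,0],[0,0,0]],[[0,0,0],[0,0,0]],[[0,0,0],[0,0,0]],[[0,0,0],[0,0,0]],[[0,0,0],[0,0,0]],[[0,0,0],[0,0,0]],[[0,0,0],[0,0,0]]]' 0; python3 -m handwheel '[[[0,0,-5],[0,0,0]],[[0,0,-5],[0,0,0]],[[0,0,-2],[0,0,0]],[[0,0,0],[0,0,0]]]'
```

```text
time: 7.95
tool_pos: [538.1, 104.3, 82.3]
tcp_rot: [3.141, -0.0, 0.017]
contact_force: [0.2, 0.0, -0.2]
grip_width: 75.9
time: 8.45
tool_pos: [537.9, 104.3, 70.0]
tcp_rot: [3.141, 0.001, 0.017]
contact_force: [0.7, 0.4, -0.3]
grip_width: 91.9
```

```bash
python3 -m handwheel '[[[0,0,-5],[0,0,0]],[[0,0,-5],[0,0,0]],[[0,0,-3],[0,0,0]],[[0,0,0],[0,0,0]]]';  python3 -m handwheel '[[[0,0,0],[0,0,0]],[[0,0,0],[0,0,0]],[[0,0,0],[0,0,0]],[[0,0,0],[0,0,0]],[[0,0,0],[0,0,0]],[[0,0,0],[0,0,0]],[[0,0,0],[0,0,0]],[[0,0,0],[0,0,0]],[[0,0,0],[0,0,0]]]' 1
```

```text
time: 8.95
tool_pos: [537.8, 104.3, 57.0]
tcp_rot: [3.141, 0.001, 0.017]
contact_force: [0.6, -0.4, 0.1]
grip_width: 91.6
time: 10.07
tool_pos: [538.0, 104.4, 57.3]
tcp_rot: [3.142, -0.0, 0.017]
contact_force: [0.3, 1.2, 0.1]
grip_width: 12.1
```

```bash
python3 -m handwheel '[[[0,4,0],[0,0,0]],[[-0.2,8,0],[0,0,0]],[[-0.2,10,0],[0,0,0]],[[-0.2,10,0],[0,0,0]],[[-0.2,10,0],[0,0,0]],[[-0.2,10,0],[0,0,0]],[[-0.2,10,0],[0,0,0]],[[-0.1,8,0],[0,0,0]],[[-0.1,5,0],[0,0,0]],[[0,0,0],[0,0,0]],[[0,0,0],[0,0,0]]]'; python3 look.py w3 slide_grip
```

```text
time: 11.45
tool_pos: [536.6, 179.0, 57.3]
tcp_rot: [3.141, 0.0, 0.017]
contact_force: [-0.3, -3.8, 1.0]
grip_width: 11.7
[536.6 179.   57.3] [3.1 0.  0. ] 11.5
slide_grip 0.86 [576.4 173.   54. ] [421.2 266.8]
```

View pics/w3.png

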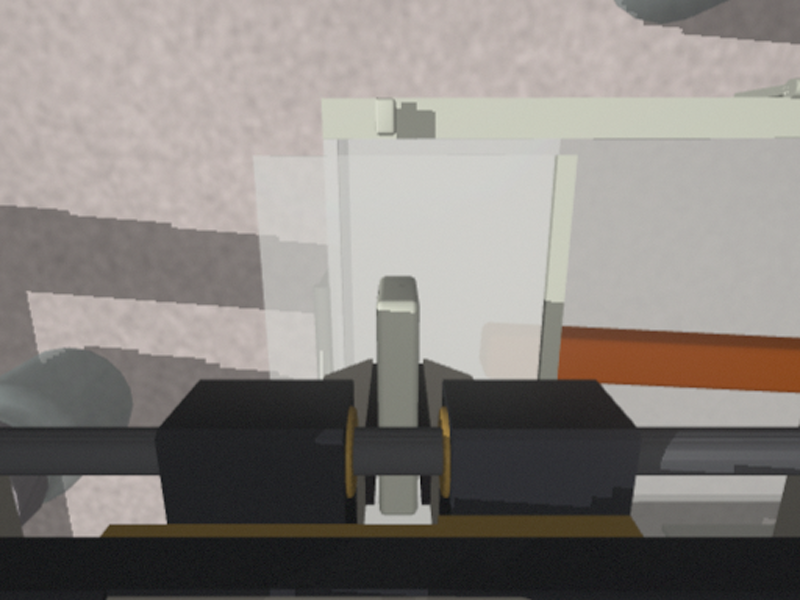

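Run:
```python
from h import *
np.set_printoptions(precision=1,suppress=True)
c=dict(np.load("pics/w3.npz"));s=1.5625
c2=dict(np.load("pics/w2.npz"));c1=dict(np.load("pics/w1.npz"))
for n,x,y,z in [("rib l",376,115,60),("rib r",395,115,60),("bar l",378,300,84),("bar r",419,300,84),("slide edge top +x",575,155,52),("slide edge",556,155,52),("edge b",541,370,52),("slidepanel far edge",254,156,52),("far b",268,370,52),("corner",322,98,48)]: print(n,ray(c,x/s,y/s,z))
print("w2 rib",ray(c2,155/s,120/s,60),ray(c2,172/s,120/s,60), "w1", ray(c1,259/s,124/s,60),ray(c1,271/s,124/s,60))
```

```text
rib l [622.4 187.7  60. ]
rib r [622.5 182.2  60. ]
bar l [573.5 186.   84. ]
bar r [573.7 174.9  84. ]
slide edge top +x [612.2 126.2  52. ]
slide edge [612.1 132.1  52. ]
edge b [539.8 129.9  52. ]
slidepanel far edge [610.2 225.8  52. ]
far b [538.2 225.3  52. ]
corner [627.8 204.9  48. ]
w2 rib [622.4 187.2  60. ] [622.5 181.6  60. ] w1 [621.5 186.7  60. ] [621.6 179.6  60. ]
```

```bash
python3 -m handwheel '[[[0,2,0],[0,0,0]],[[0,2,0],[0,0,0]],[[0,0.6,0],[0,0,0]],[[0,0,0],[0,0,0]],[[0,0,0],[0,0,0]]]'; python3 look.py w4 slide_grip
python3 - <<'E'
from h import *
c=dict(np.load("pics/w4.npz"))
g=cv2.cvtColor(c["img"],cv2.COLOR_RGB2GRAY).astype(int)
print(g[74,225:275]); print(g[190,225:275]); print(c["img"][74,225:275,2])
E
```

```text
time: 12.18
tool_pos: [536.6, 183.2, 57.3]
tcp_rot: [3.141, 0.0, 0.017]
contact_force: [0.0, -6.9, 1.7]
grip_width: 12.1
[536.6 183.2  57.3] [3.1 0.  0. ] 12.225
slide_grip 0.84 [575.8 177.7  52.8] [419.5 267.4]
[204 204 204 202 203 202 203 203 204 203 203 203 202 204 203 203 203 204
 204 203 204 203 204 199 197 216 208 207 207 205 203 203 200 199 198 182
 134 122 133 135 135 134 134 135 135 134 135 135 134 135]
[205 203 191 193 192 192 195 206 205 206 205 206 207 205 206 201 178 143
 144 131 118 115 117 116 115 114 115 115 115 114 113 113 112 113 112 111
 112 110 109 107 101  98 140 205 206 205 203 205 206 206]
[192 191 191 190 191 190 191 191 192 191 191 191 190 191 191 191 190 192
 192 191 191 191 192 186 185 203 195 194 194 193 190 190 188 187 185 171
 127 114 125 127 127 127 126 128 127 127 127 127 127 127]
```

```bash
python3 - <<'E'
from h import *
c=dict(np.load("pics/w4.npz"))
print(ray(c,248,74,60),ray(c,260.5,74,60),ray(c,242,190,84),ray(c,267,190,84))
from plant import get_obs
E
python3 -m handwheel '[[[0,0.5,0],[0,0,0]],[[0,0,0],[0,0,0]]]'
```

```text
[622.18232074 188.6006728   60.        ] [622.27662541 182.9425896   60.        ] [574.35386091 190.21303654  84.        ] [574.52494516 179.61047243  84.        ]
time: 12.52
tool_pos: [536.5, 183.7, 57.3]
tcp_rot: [3.14, 0.0, 0.017]
contact_force: [-0.2, -8.1, 2.0]
grip_width: 11.5
```

```bash
python3 -m handwheel '[[[0,0,0],[0,0,0]],[[0,0,0],[0,0,0]],[[0,0,0],[0,0,0]],[[0,0,0],[0,0,0]],[[0,0,0],[0,0,0]],[[0,0,10],[0,0,0]],[[0,0,30],[0,0,0]],[[0,0,40],[0,0,0]],[[0,0,40],[0,0,0]]]' 0
python3 -m handwheel '[[[-0.7,-15.6,0],[0,0,0.152]],[[-0.7,-15.6,0],[0,0,0.152]],[[-0.7,-15.6,0],[0,0,0.152]],[[-0.7,-15.6,0],[0,0,0.152]],[[-0.7,-15.6,0],[0,0,0.152]],[[-0.7,-15.6,0],[0,0,0.152]],[[-0.7,-15.6,0],[0,0,0.152]],[[-0.7,-15.6,0],[0,0,0.152]],[[-0.7,-15.6,0],[0,0,0.152]],[[-0.7,-15.6,0],[0,0,0.147]],[[0,0,0],[0,0,0]]]' 0.3; python3 look.py w5 spatula_mid spatula_tail spatula_head slide_grip window; python3 -c "
from h import *
print(get_obs()['joint_positions'])"
```

```text
time: 13.65
tool_pos: [536.6, 184.4, 179.3]
tcp_rot: [-3.142, -0.0, 0.017]
contact_force: [0.6, -0.7, -0.5]
grip_width: 91.1
time: 15.02
tool_pos: [529.8, 27.7, 178.0]
tcp_rot: [3.141, 0.0, 1.529]
contact_force: [-0.0, -0.2, -0.1]
grip_width: 64.3
[529.8  28.3 177.9] [ 3.1 -0.   1.5] 15.075
spatula_mid 0.84 [528.5  16.7  22.3] [395.6 294.7]
spatula_tail 0.76 [529.2  19.2  24.6] [396.6 291.7]
spatula_head 0.9 [535.8  16.5  20.1] [407.1 293.6]
slide_grip 0.89 [538.8 150.7  50.7] [404.5  55.2]
window 0.84 [546.9  71.3  14.9] [421.5 205. ]
[-9.00009430e-02  3.91001202e-01  1.57770647e+00  9.44881166e-05
  1.17266999e+00 -5.05230278e-02]
```

View pics/w5.png

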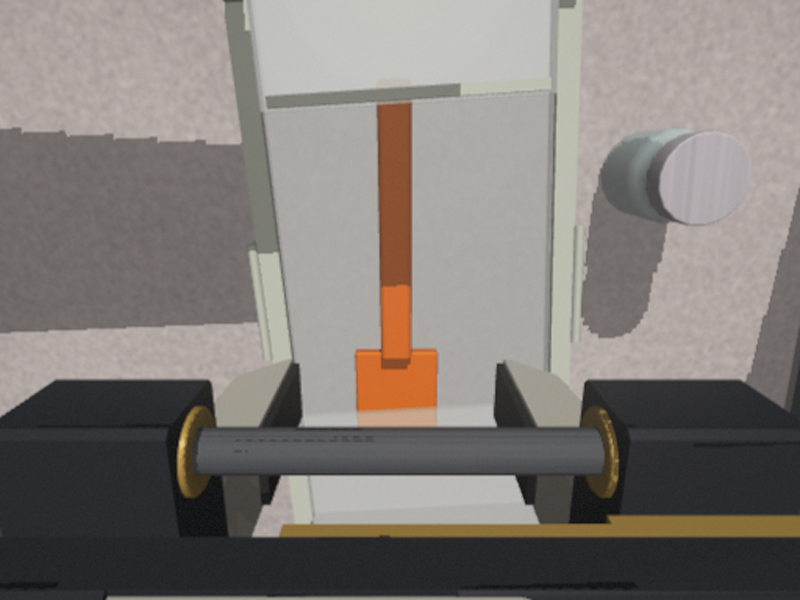

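Run:
```python
from h import *
np.set_printoptions(precision=1,suppress=True)
c=dict(np.load("pics/w5.npz"));s=1.5625;c1=dict(np.load("pics/w1.npz"))
for n,x,y,z in [("mid l",381,285,24),("mid r",411,285,24),("neck l",382,358,24),("neck r",411,358,24),("up l",377,104,24),("up r",411,104,24),("tail",395,79,24),("head l",356,351,13),("head r",437,351,13),("win L",266,110,48),("win R",552,100,48)]: print(n,ray(c,x/s,y/s,z))
t=capture("top"); g=t["img"].astype(int)
m=(g[...,0]-g[...,2]>60); ys,xs=np.nonzero(m[170:260,170:330]); print(xs.min()+170,xs.max()+170,ys.min()+170,ys.max()+170)
for z in (4,14,24): print(z,np.array([ray(c,396.5/s,358/s,z),ray(c1,583/s,272/s,z)]).round(1).tolist())
```

```text
mid l [519.7  23.9  24. ]
mid r [538.4  23.1  24. ]
neck l [517.8 -25.4  24. ]
neck r [536.7 -26.2  24. ]
up l [522.8 130.2  24. ]
up r [542.1 129.4  24. ]
tail [533.6 142.9  24. ]
head l [500.  -24.1  13. ]
head r [554.6 -26.4  13. ]
win L [464.9 127.8  48. ]
win R [615.5 126.4  48. ]Traceback (most recent call last):
  File "<stdin>", line 6, in <module>
    return umr_minimum(a, axis, None, out, keepdims, initial, where)
ValueError: zero-size array to reduction operation minimum which has no identity
```

```bash
python3 -m handwheel '[[[0,0,-30],[0,0,0]],[[0,0,-35],[0,0,0]],[[0,0,-35],[0,0,0]],[[0,0,-30],[0,0,0]],[[0,0,-20],[0,0,0]],[[0,0,-10],[0,0,0]],[[0,0,-5],[0,0,0]],[[0,0,0],[0,0,0]]]' 0.4
cat > plan.py <<'E'
import numpy as np
def seg(a,b,n=40): return np.linspace(a,b,n)
def rect(y0,y1,z0,z1): return np.vstack([seg((y0,z0),(y1,z0)),seg((y1,z0),(y1,z1)),seg((y1,z1),(y0,z1)),seg((y0,z1),(y0,z0))])
gy,tz=10,-8+5   # grasp offset along spatula, tip height rel. mid
spat=np.vstack([rect(-47,125,-10,10),rect(-125,-45,-10,-1)])
D=45
grip=np.vstack([rect(gy-10,gy+10,tz,tz+D),rect(gy-37.5,gy+37.5,tz+D,tz+D+60)])
obs=[(-400,400,-50,4),(-158,-154,0,48),(-158,-54,44,48),(126,240,44,52),(198,202,0,48),(178,192,52,84)]
def clr(P):
    m=9e9
    for y0,y1,z0,z1 in obs:
        dy=np.maximum(y0-P[:,0],P[:,0]-y1); dz=np.maximum(z0-P[:,1],P[:,1]-z1)
        d=np.where((dy>0)&(dz>0),np.hypot(dy,dz),np.maximum(dy,dz)); m=min(m,d.min())
    return m
def c(th,y,z):
    C,S=np.cos(th),np.sin(th); R=np.array([[C,-S],[S,C]])
    return min(clr(spat@R.T+[y,z]),clr(grip@R.T+[y,z]))
if __name__=="__main__":
    ths=np.radians(np.arange(0,37,3)); Y=np.arange(-30,40,2.); Z=np.arange(14,130,2.)
    sc=np.array([[[c(t,y,z) for z in Z] for y in Y] for t in ths])
    # DP path maximising min clearance, capped 6, with step limit
    best=sc[0].copy(); back=[]
    iy0=np.argmin(abs(Y+22)); b=np.full(best.shape,-9e9); b[iy0,1]=best[iy0,1]; tot=np.where(b>-1e9,np.minimum(best,7),-9e9)
    for k in range(1,len(ths)):
        nt=np.full(tot.shape,-9e9); bk=np.zeros(tot.shape+(2,),int)
        for i in range(len(Y)):
            for j in range(len(Z)):
                if sc[k,i,j]<1.5: continue
                i0,i1=max(0,i-4),min(len(Y),i+5); j0,j1=max(0,j-5),min(len(Z),j+6)
                sub=tot[i0:i1,j0:j1]-0.02*(np.abs(np.arange(i0,i1)-i)[:,None]+0*np.arange(j0,j1))
                a=np.unravel_index(sub.argmax(),sub.shape); nt[i,j]=sub[a]+min(sc[k,i,j],7); bk[i,j]=(a[0]+i0,a[1]+j0)
        tot=nt; back.append(bk)
    i,j=np.unravel_index(tot.argmax(),tot.shape); path=[(i,j)]
    for bk in back[::-1]: i,j=bk[i,j]; path.append((i,j))
    path=path[::-1]; pr=None
    for k,(i,j) in enumerate(path):
        t=ths[k]; C,S=np.cos(t),np.sin(t); T=np.array([C*gy-S*-8,S*gy+C*-8])+[Y[i],Z[j]]
        print(round(np.degrees(t)),Y[i],Z[j],"clr",round(sc[k,i,j],1),"TCP",T.round(1),"step",None if pr is None else (T-pr).round(1)); pr=T
E
python3 plan.py
```

```text
time: 16.38
tool_pos: [529.9, 28.4, 12.6]
tcp_rot: [3.141, 0.0, 1.532]
contact_force: [0.2, 0.5, -1.1]
grip_width: 55.1
0 -22.0 16.0 clr 2.0 TCP [-12.   8.] step None
3 -20.0 26.0 clr 5.5 TCP [-9.6 18.5] step [ 2.4 10.5]
6 -12.0 32.0 clr 5.0 TCP [-1.2 25.1] step [8.4 6.6]
9 -4.0 38.0 clr 4.0 TCP [ 7.1 31.7] step [8.3 6.6]
12 2.0 48.0 clr 7.9 TCP [13.4 42.3] step [ 6.3 10.6]
15 8.0 54.0 clr 7.5 TCP [19.7 48.9] step [6.3 6.6]
18 16.0 60.0 clr 7.4 TCP [28.  55.5] step [8.3 6.6]
21 20.0 66.0 clr 7.0 TCP [32.2 62.1] step [4.2 6.6]
24 24.0 72.0 clr 7.2 TCP [36.4 68.8] step [4.2 6.6]
27 28.0 78.0 clr 7.9 TCP [40.5 75.4] step [4.2 6.7]
30 28.0 84.0 clr 7.4 TCP [40.7 82.1] step [0.1 6.7]
33 28.0 88.0 clr 7.5 TCP [40.7 86.7] step [0.1 4.7]
36 28.0 94.0 clr 8.4 TCP [40.8 93.4] step [0.  6.7]
```

```bash
python3 -m handwheel '[[[0,0,-3],[0,0,0]],[[0,0,-2],[0,0,0]],[[0,0,-2],[0,0,0]],[[0,0,0],[0,0,0]]]';  python3 -m handwheel '[[[0,0,0],[0,0,0]],[[0,0,0],[0,0,0]],[[0,0,0],[0,0,0]],[[0,0,0],[0,0,0]],[[0,0,0],[0,0,0]],[[0,0,0],[0,0,0]]]' 1
```

```text
time: 16.88
tool_pos: [529.6, 28.4, 5.3]
tcp_rot: [-3.141, 0.0, 1.532]
contact_force: [0.3, 0.9, -0.1]
grip_width: 55.3
time: 17.62
tool_pos: [529.6, 28.4, 5.3]
tcp_rot: [-3.142, 0.0, 1.532]
contact_force: [-0.7, -0.3, 1.3]
grip_width: 20.0
```

```bash
python3 -m handwheel '[[[0,0,2],[0,0,0]],[[0,-4,1],[0,0,0]],[[0,-6,0],[0,0,0]],[[0,-6,0],[0,0,0]],[[0,-6,0],[0,0,0]],[[0,-6,0],[0,0,0]],[[0,-6,0],[0,0,0]],[[0,-4,0],[0,0,0]],[[0,-2,0],[0,0,0]],[[0,0,0],[0,0,0]]]'; python3 look.py w6 spatula_mid spatula_tail
```

```text
time: 18.88
tool_pos: [529.6, -11.7, 8.3]
tcp_rot: [3.142, -0.0, 1.532]
contact_force: [-0.9, 0.5, -1.2]
grip_width: 19.2
[529.6 -11.6   8.3] [ 3.1 -0.   1.5] 18.925
spatula_mid 0.8 [530.5  46.9  27.8] [392.1 221. ]
spatula_tail 0.79 [531.9  51.2  27.3] [396.8 204.8]
```

View pics/w6.png

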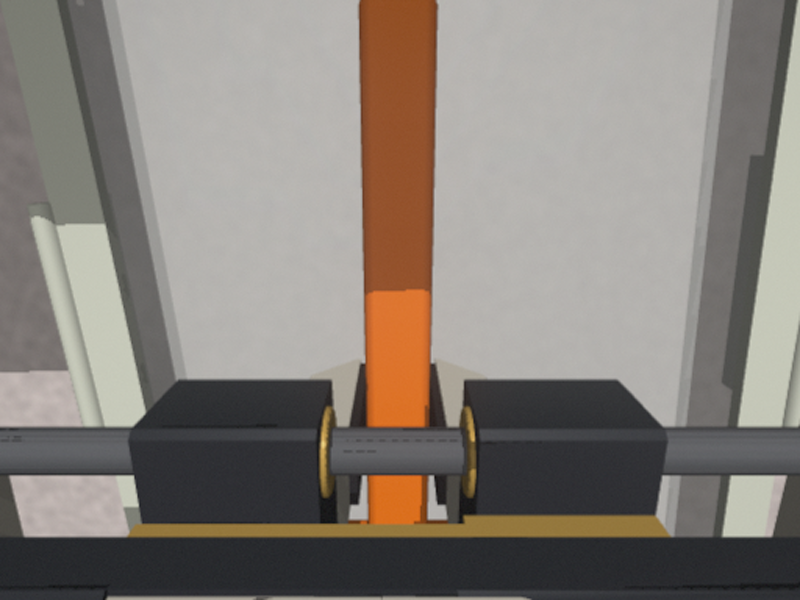

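```bash
python3 -m handwheel '[[[0,1,5.2],[0.026,-0.001,0]],[[0.1,1.4,5.2],[0.026,-0.001,0]],[[0.2,4.2,3.3],[0.026,-0.001,0]],[[0.2,4.2,3.3],[0.026,-0.001,0]],[[0.2,4.2,3.3],[0.026,-0.001,0]],[[0.2,4.1,3.3],[0.026,-0.001,0]],[[0,0,0],[0,0,0]]]'; python3 -c "
from h import *
print(get_obs()['joint_positions'])"
```

```text
time: 19.9
tool_pos: [530.7, 7.3, 32.1]
tcp_rot: [3.141, -0.156, 1.531]
contact_force: [-0.4, -0.1, -0.6]
grip_width: 19.8
[-0.22577485  0.584787    1.73833678  0.20397012  0.85775308 -0.32306067]
```

```bash
python3 -m handwheel '[[[0.1,3.1,5.3],[0.026,-0.001,0]],[[0.1,3.2,5.3],[0.026,-0.001,0]],[[0.1,3.1,3.3],[0.026,-0.001,0]],[[0.1,3.2,3.3],[0.026,-0.001,0]],[[0.2,4.1,3.3],[0.026,-0.001,0]],[[0.2,4.2,3.3],[0.026,-0.001,0]],[[0.1,2.1,3.3],[0.026,-0.001,0]],[[0.1,2.1,3.3],[0.026,-0.001,0]],[[0,0,0],[0,0,0]]]'; python3 -c "
from h import *
print(get_obs()['joint_positions'])"
```

```text
time: 21.02
tool_pos: [531.6, 32.2, 62.4]
tcp_rot: [-3.142, -0.365, 1.531]
contact_force: [0.4, -0.6, -0.9]
grip_width: 19.7
[-0.29990192  0.56902664  1.71964705  0.42369341  0.99390414 -0.51886365]
```

```bash
python3 -m handwheel '[[[0.1,2.1,3.3],[0.026,-0.001,0]],[[0.1,2.1,3.3],[0.026,-0.001,0]],[[0.1,2.1,3.3],[0.026,-0.001,0]],[[0.1,2.1,3.4],[0.026,-0.001,0]],[[0,0,3.3],[0.026,-0.001,0]],[[0,0.1,3.4],[0.026,-0.001,0]],[[0,0,2.4],[0.026,-0.001,0]],[[0,0.1,2.3],[0.026,-0.001,0]],[[0,0,3.3],[0.026,-0.001,0]],[[0,0,3.4],[0.027,-0.001,0]],[[0,0,0],[0,0,0]]]'; python3 -c "
from h import *
print(get_obs()['joint_positions'])
from plan import c,spat
t=np.radians(36)
for dy,dz in [(.809,.588),(.7,.71),(.5,.86),(.3,.95)]:
    print(dy,[round(c(t,28+dy*s,94+dz*s),1) for s in range(0,200,10)])
"; python3 look.py w7 spatula_mid spatula_tail slide_grip
```

```text
time: 22.4
tool_pos: [532.0, 40.8, 93.7]
tcp_rot: [-3.141, -0.626, 1.531]
contact_force: [-0.9, -0.6, -0.5]
grip_width: 20.0
[-0.41654218  0.59843431  1.69242377  0.62697774  1.18956562 -0.71764049]
0.809 [np.float64(8.4), np.float64(8.8), np.float64(8.8), np.float64(8.8), np.float64(13.8), np.float64(21.9), np.float64(30.8), np.float64(40.2), np.float64(49.8), np.float64(59.6), np.float64(67.2), np.float64(73.1), np.float64(79.0), np.float64(81.6), np.float64(81.6), np.float64(81.6), np.float64(81.6), np.float64(81.6), np.float64(81.6), np.float64(82.3)]
0.7 [np.float64(8.4), np.float64(7.2), np.float64(5.5), np.float64(3.9), np.float64(9.5), np.float64(18.0), np.float64(27.5), np.float64(37.2), np.float64(47.1), np.float64(56.9), np.float64(66.7), np.float64(76.6), np.float64(86.4), np.float64(96.3), np.float64(104.4), np.float64(106.0), np.float64(107.7), np.float64(109.3), np.float64(110.9), np.float64(112.8)]
0.5 [np.float64(8.4), np.float64(4.7), np.float64(1.1), np.float64(-1.5), np.float64(4.8), np.float64(13.9), np.float64(23.2), np.float64(32.9), np.float64(42.7), np.float64(52.5), np.float64(62.4), np.float64(72.3), np.float64(82.2), np.float64(92.1), np.float64(102.1), np.float64(112.0), np.float64(121.9), np.float64(131.9), np.float64(141.8), np.float64(151.7)]
0.3 [np.float64(8.4), np.float64(2.9), np.float64(-2.0), np.float64(-2.0), np.float64(2.4), np.float64(12.1), np.float64(22.0), np.float64(31.9), np.float64(41.8), np.float64(51.8), np.float64(61.8), np.float64(71.7), np.float64(81.7), np.float64(91.6), np.float64(101.6), np.float64(111.6), np.float64(121.5), np.float64(131.5), np.float64(141.4), np.float64(151.4)]
[532.   41.   93.7] [-3.1 -0.6  1.5] 22.45
spatula_mid 0.8 [533.6  77.8 140.6] [397.6 222.5]
spatula_mid 0.22 [559.1 133.9  44.6] [444.9 212.3]
spatula_tail 0.87 [531.2  80.7 143.1] [388.5 209. ]
slide_grip 0.83 [557.2 171.6  51.8] [437.  138.6]
```

View pics/w7.png

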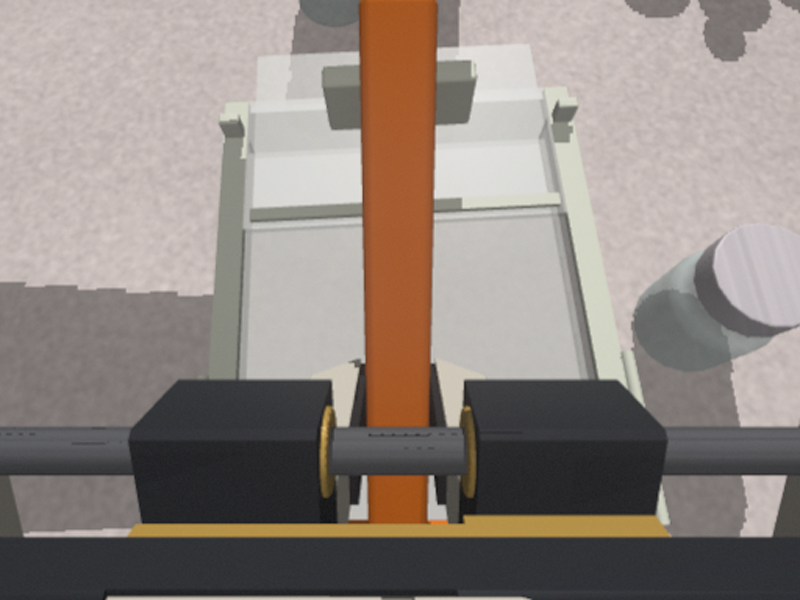

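```bash
python3 -m handwheel '[[[0.2,4,3],[0,0,0]],[[0.3,8.1,5.9],[0,0,0]],[[0.3,8.1,5.9],[0,0,0]],[[0.3,8.1,5.9],[0,0,0]],[[0.3,8.1,5.9],[0,0,0]],[[0.3,8.1,5.9],[0,0,0]],[[0.3,8.1,5.9],[0,0,0]],[[0.2,6,5],[0,0,0]],[[0,0,0],[0,0,0]]]'
python3 -m handwheel '[[[0,0,8],[0,0,0]],[[0,0,12],[0,0,0]],[[0,0,15],[0,0,0]],[[0,-6,15],[0,0,0]],[[0,-12,15],[0,0,0]],[[0,-14,15],[0,0,0]],[[0,-14,12],[0,0,0]],[[0,-12,8],[0,0,0]],[[0,-4,4],[0,0,0]],[[0,0,0],[0,0,0]],[[0,0,0],[0,0,0]],[[0,0,0],[0,0,0]]]'
python3 - <<'E'
from h import *
np.set_printoptions(precision=1,suppress=True)
o=get_obs(); print(o["tool_pos"],o["dq"],o["joint_positions"])
c=capture("scene")
for t in ["jar_a","slide_grip","spatula_head","spatula_tail"]:
    for r in spot_in(t,"scene")[:3]: print(t,round(r["score"],2),w(c,r["xyz"]))
cv2.imwrite("pics/s9.png",cv2.resize(c["img"][50:300,60:420,::-1],(800,556),interpolation=cv2.INTER_CUBIC))
E
```

```text
time: 23.72
tool_pos: [534.2, 100.2, 137.5]
tcp_rot: [3.141, -0.625, 1.533]
contact_force: [-0.2, -0.1, -0.6]
grip_width: 19.8
time: 25.22
tool_pos: [533.9, 38.2, 240.8]
tcp_rot: [-3.14, -0.626, 1.532]
contact_force: [-0.0, -0.1, -1.8]
grip_width: 19.7
[533.9  38.2 240.8] [-0. -0. -0. -0. -0.  0.] [-0.4  0.4  1.5  0.6  1.5 -0.5]
jar_a 0.88 [692.2  75.8  69.4]
jar_a 0.84 [513.9 313.8  52.8]
jar_a 0.66 [ 534.1 -225.    72.6]
slide_grip 0.81 [544.3 175.4  53.2]
spatula_tail 0.68 [539.1 -21.8 207.5]
```

View pics/s9.png

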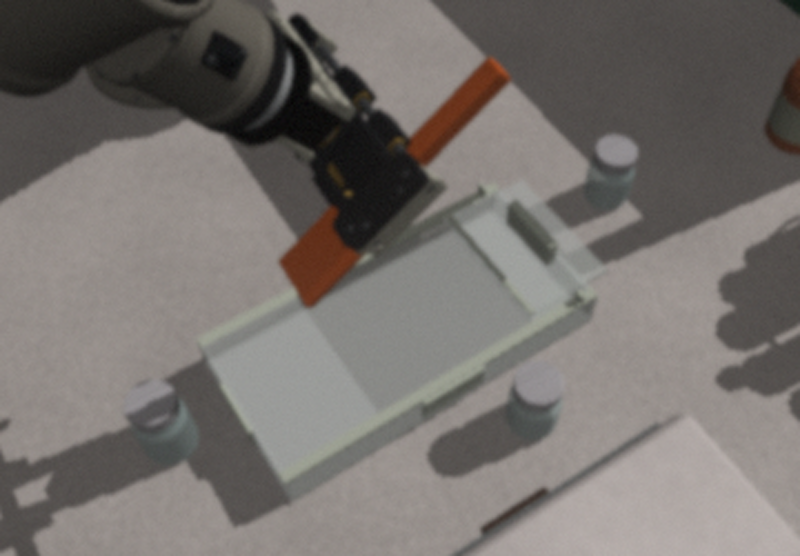

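```bash
python3 -c "
from h import *
print(bot.close_job()); o=get_obs(); print(o['time'],o['grip_width'])"
```

```text
the job is handed in; nothing more can be done
None
the job is handed in; nothing more can be done
```

I pulled the slide out about 79 mm and left it there. I then drew the spatula back 40 mm, tilted it tail first to 36° and brought it out through the opening. It is now held still over the box, and I handed the job in at about 25 s.

**Last checks**
- **Slide:** before I let go, the near view showed the handle within about 0.5 mm of the rib line. Later pictures still show it level with the ribs. The network's point for the handle moved 73 to 75 mm, but it marks the visible surface and is only good to about 4 mm.
- **Spatula:** the gripper reads 19.7 mm on the 20 mm handle, and the joints are at rest. By my geometry its lowest edge is about 11 cm above the lid. The last scene picture shows it touching nothing.
- **Jars:** all three are standing. Their positions match the start to within about 3 mm, which is inside the detection error.

**What disagreed:** the fingertips were about 27 mm shorter than stated, roughly 5 mm behind the reported TCP instead of 22 mm ahead of it. Because of that, the first close on the slide handle missed. In testing it I pressed the closed fingertips onto the top of the handle with about 19 N. I then worked from the measured offset, and both later grasps held: 12 mm on the handle and 20 mm on the spatula.

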